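Slide the nail-tip stand home in the curing lamp and start it

TASK

Push the pink stand of freshly coated nail tips along the table into the mouth of the white curing lamp, tips end first, until it is fully home and flush against the stop inside; then press the pink button on top of the lamp right down and let it go. Only push the stand with the fingers: do not lift or tip it, do not touch the coated tips or knock them on the lamp, do not press the button before the stand is home, and leave the bottle and the two jars alone.

Things in the scene. Friction and masses are not known exactly. Their poses are not given: they have to be found in the camera images.
- lamp: white nail-curing lamp, fixed to the table, 170 long (its x) by 190 wide (its y) by 95 high. Origin: centre of its underside, on the table. Its +x axis is the way INTO the lamp, so the open mouth is its -x face (x = -85). It has no floor: the opening is a straight tunnel over the bare table, 124 wide, 60 high, with a flat grey stop 100 inside the mouth (x = +15). Side walls are 33 thick; 62 either side of the middle line is free.
- lamp_stop (a point): middle of the stop's flat face inside the lamp, 12 above the table; axes as the lamp's
- lamp_mouth (a point): middle of the mouth's plane, 12 above the table; axes as the lamp's
- start_top (a point): centre of the top of the round pink button (30 across, in a low grey housing) on the lamp's roof, moving with it; it is pressed straight down
- start (a joint): travel of the button: 0 up, 0.006 m fully down, springs back; fully down takes 5 N
- stand: loose pink block, 160 long (its x) by 96 wide (its y) by 24 high, about 0.3 kg, six coloured nail tips on stems on its front half. Origin: centre of its underside. Its +x end (the tips end) goes into the lamp first. A black line goes round it 60 from the tail: level with the lamp's front face when the stand is home, so 60 of the tail stays outside.
- stand_nose (a point): middle of the flat +x end face of the stand (tips end), 12 above the table; touches the lamp's stop when home
- stand_tail (a point): middle of the flat -x end face of the stand (plain end), 12 above the table: the face to push; axes as the stand's
- tips: the six coated nail tips and their clear stems, rigid with the stand; they stand up to 42 above the table, over the front half of the stand, at least 14 inside its edges. Same origin and axes as stand. Nothing may touch them.
- remover: loose white bottle, 48 across, 130 high; origin at the centre of its underside. Leave alone.
- cream: loose low white jar with a pink label, 58 across, 42 high; origin at the centre of its underside. Leave alone.
- powder: loose small dark red jar with a black lid, 38 across, 50 high; origin at the centre of its underside. Leave alone.
Not all that is in view belongs to the job. Of the things that look like the stand, take the one that is farthest to the robot's left at the start.

How it is judged (in metres and radians):
On the way, in this order (a step that is already met when the one before it is completed fails the run):
1. the stand is in the lamp, tips end first, its nose within 5 mm of the stop and square to it within 0.1 rad (x of stand_nose in the frame of lamp between 0.01 and 0.02 m and y of stand_nose in the frame of lamp between -0.018 and 0.018 m and angle between the x axis of stand and the x axis of lamp, either way round below 0.1 rad), for 0.2 s.
2. the button is pressed down (at least 4.5 of its 6 mm) (value of joint start above 0.0045 m), for 0.05 s.
At the end, for the whole second after the job is handed in: the stand lies at rest on the table in the lamp, tips end in, its nose within 5 mm of the stop and square to it within 0.1 rad; the button has been pressed afterwards and is up again (all of step 1 and height (world z) of stand below 0.004 m and linear speed of stand below 0.01 m/s and value of joint start below 0.0015 m); the robot touches nothing.
It fails at once if the stand is lifted (8 mm) or tipped (0.12 rad) (height (world z) of stand above 0.008 m or angle between stand's own z axis and vertical above 0.12 rad).
It fails at once if the coated tips are touched (contact force between tips and anything else above 0.3 N).
It fails at once if the button is pressed (3 mm) before the stand is home (value of joint start above 0.003 m and x of stand_nose in the frame of lamp below 0.009 m).
It fails at once if the bottle or a jar is moved more than 15 mm or tipped (distance of any of remover, cream, powder from where it was at the start of the episode above 0.015 m or angle between any of remover, cream, powder's own z axis and vertical above 0.3 rad).
It also fails if it takes over 72 s, if anything falls off the work surface, if the arm or the gripper's body presses on something with over 40 N, if the wrist force passes 120 N, or if a joint passes its speed limit or range.

ROBOT

A 7-joint arm with a two-finger parallel gripper is mounted at the origin on the work surface. World frame = base frame: x ahead of the robot, y to its left, z up, the work surface at z = 0. Lengths are in m, angles in degrees, forces in N, time in s.
With the tool pointing down it reaches from about 0.4 to 0.85 m from the base axis. Payload 4.5 kg.
Tool frame: the origin (TCP) lies at the very end of the fingers, on their centre line; the grasp point (between the pads) lies 19 mm behind it (env.grip_depth is the distance from the TCP to the grasp point, in m); z points along the fingers, y is the line along which they close (so a half turn about z gives the same grasp; the last joint's range is limited). The gripper opens to 88 mm and grips with 3 to 60 N. Pads are 18 mm wide; open, the fingers measure 123 mm over their backs; the gripper's body (75 mm by 187 mm) begins 45 mm behind the grasp point.
Start: joints at [-69.282, 39.483, -11.15, 89.685, 9.013, 51.709, -12.324], TCP at [0.201, 0.592, 0.239] pointing down, gripper open.
Joint ranges: [-172.22, 172.22], [-26.19, 119.32], [-84.43, 86.54], [7.71, 146.69], [-57.33, 237.33], [2.42, 119.75], [-152.13, 152.13]. Speed limits (degrees/s): [147.25, 147.25, 180, 180, 180, 180, 180].

INTERFACE

Orientations are given as [roll, pitch, yaw] about the fixed x, y, z axes, in that order (R = Rz(yaw) Ry(pitch) Rx(roll)).
In Python, from bench import telemetry, cams, order, env gives the robot as it stands.
- The arm moves only by the shell command python3 -m pendant 'ROWS' [FORCE]. ROWS is JSON, a list of rows, each an object of numbers: "jaw": the opening, from -1 (shut) to 1 (fully open); "tx", "ty", "tz": the shift along the tool's x, y, z each as a share of 0.15 m, from -1 to 1; "roll": the turn about the tool's z as a share of 30 degrees, from -1 to 1. A call has 1 to 5 rows; each row is the pose to reach, as a shift and turn from the pose commanded when the call began, along the tool's axes at that moment; what a row does not reach only later rows make up. A row lasts 1/8 s, in which the tool goes at most 62.5 mm and 10.7 degrees, less where a joint would pass 70% of its speed; a pose out of reach is approached as far as the arm can. A call with a number of a shift or a turn outside -1 to 1 is refused whole. A call with a gripper value outside its range is refused whole. The fingers move at their own pace and stop on an object; FORCE is the grip in N (left out, the last holds). Time passes only in rows, so rows that repeat a pose let the fingers close. It gives the time, the measured TCP pose, the force, the opening and the grip force at its end, in the units of the state.
- telemetry.get_obs(): the state, without advancing time (a new reading comes with each control period).
- cams.grab_frame(name): name is "side" or "top" or "wrist"; returns the picture (480x640x3 uint8, red, green, blue); there is no depth.
- cams.calibration(name): a dict with "vertical_fov" (degrees; the focal length in pixels is half the picture's height over the tangent of half this angle, whatever the lens; pixels are square), "cx", "cy" (the principal point, pixels), "rvec" (rotation vector, rad) and "tvec" (3), from world to camera coordinates, as OpenCV has them. Camera axes: x right, y down, z forward; pixel columns grow to the right and rows downward; lengths in m; the calibration is good to about 2 mm. A picture is of the moment at which its call begins: read the wrist's pose just before it. calibration takes no time and is no camera call; for the wrist camera it gives the pose at the moment of the call.
- order.sign_off(): hands the job in; it is judged then, once.
The state is a dict: "time_s": time; "qpos": joint angles; "dq": joint speeds; "joint_efforts": joint torques, N m; "position": TCP position; "ee_rot": TCP orientation; "force": force on the tool from outside, world axes, zero at the start; "moment": the same for the moment, N m; "gripper_width": finger opening in m; "grip_force": force on a finger pad.
Only numpy, scipy, OpenCV 4.12 (cv2) and the standard library are available. Lean on these libraries where they do the work, as an engineer would, in place of code of your own. Each camera call takes 0.05 s, during which the arm holds its last target. There are 200 camera calls.

## Working session

There is one attempt and no reset: what is moved stays moved. The work goes in short steps, Python scripts to look and compute and a shell command to move; the robot and the scene stay as the last step left them, time stands still between calls to the robot, and variables do not carry over. Pictures are saved under pics/ and viewed, at most 10 in all, crops included, and the job is handed in when it is done.

```bash
mkdir -p pics; ls; python3 - <<'E'
from bench import telemetry,cams,env
import cv2
print(telemetry.get_obs())
for n in("top","side"):
    f=cams.grab_frame(n);cv2.imwrite(f"pics/{n}0.png",f[:,:,::-1]);print(n,cams.calibration(n))
E
```

```text
pics
{'time_s': 0.0, 'qpos': array([-69.28273357,  39.53363653, -11.14550834,  89.74441691,
         9.01267052,  51.70782362, -12.32362971]), 'dq': array([-0.00092393, -0.07715996, -0.08548103,  0.11371465,  0.08227389,
       -0.03753668, -0.04101274]), 'joint_efforts': array([-1.20919799e-04, -5.27554142e+01, -1.26697250e+00, -1.53422338e+01,
       -5.26546058e-02,  6.53081835e-03,  1.71335255e-04]), 'position': array([0.20105533, 0.59112098, 0.2379075 ]), 'ee_rot': array([-1.79896264e+02,  6.87023175e-03,  1.61225357e+02]), 'force': array([-0.37547099, -1.41822459,  0.52944248]), 'moment': array([-0.07336455,  0.06021714,  0.0033674 ]), 'grip_force': 0.0, 'gripper_width': 0.08838514536411475}
top {'vertical_fov': 50.38855020571954, 'cx': 323.4266397926923, 'cy': 239.57796390491774, 'rvec': array([ 2.08438749, -2.11710075,  0.24941652]), 'tvec': array([-0.01719397,  0.59122073,  0.93054406])}
side {'vertical_fov': 44.24803701217658, 'cx': 321.3431858338706, 'cy': 236.54590742424614, 'rvec': array([ 2.31041868, -0.73816944,  0.28878599]), 'tvec': array([-0.4658508 ,  0.27498446,  1.02284955])}
```

View pics/top0.png

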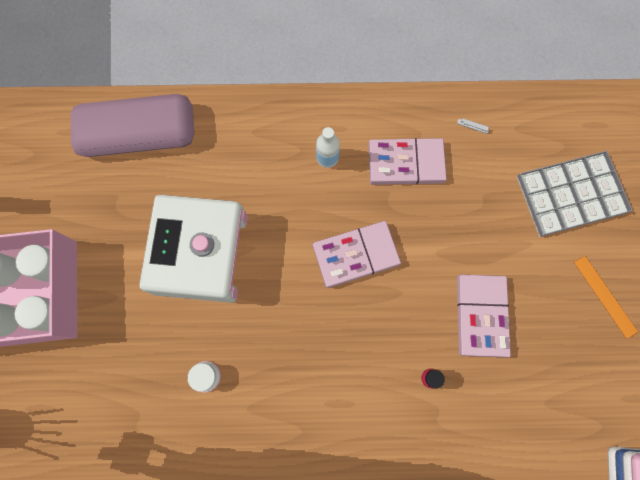

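View pics/side0.png

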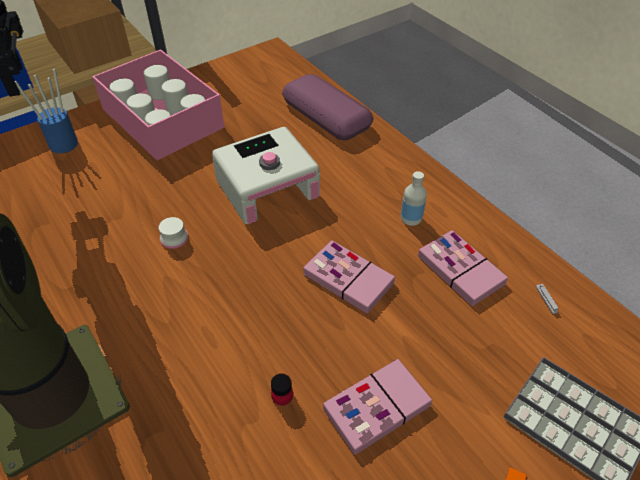

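The top picture shows three lookalike stands, at (407,161), (357,254) and (484,316). The lamp is at (195,248), the bottle at (328,148), the cream jar at (204,377) and the powder jar at (433,379). Next I'll measure all of these in world coordinates.

```bash
cat > h.py <<'E'
import numpy as np,cv2
from bench import telemetry,cams,env
def ray(n,uv,z,c=None):
    c=c or cams.calibration(n);f=240/np.tan(np.radians(c["vertical_fov"]/2))
    R,_=cv2.Rodrigues(np.array(c["rvec"]));t=np.array(c["tvec"]);o=-R.T@t
    uv=np.atleast_2d(uv).astype(float)
    d=np.c_[(uv[:,0]-c["cx"])/f,(uv[:,1]-c["cy"])/f,np.ones(len(uv))]@R
    return o+d*((z-o[2])/d[:,2])[:,None]
def blobs(m,amin=300):
    m=cv2.morphologyEx(m.astype(np.uint8),cv2.MORPH_CLOSE,np.ones((9,9)))
    return [c for c in cv2.findContours(m,cv2.RETR_EXTERNAL,cv2.CHAIN_APPROX_NONE)[0] if cv2.contourArea(c)>amin]
def rect(n,c,z):
    p=ray(n,c[:,0,:],z)[:,:2]
    (cx,cy),wh,a=cv2.minAreaRect((p*1000).astype(np.float32));return round(cx),round(cy),np.round(wh),round(a,1)
E
python3 - <<'E'
from h import *
im=cv2.imread("pics/top0.png");hsv=cv2.cvtColor(im,cv2.COLOR_BGR2HSV);H,S,V=cv2.split(hsv)
for p in[(430,150),(375,240),(484,288),(220,230),(203,243)]:print(p,hsv[p[1],p[0]])
pink=((H>150)&(H<178)&(S>30)&(S<110)&(V>150))
pink[:, :300]=0
for c in blobs(pink):
    print("pink",c[:,0].mean(0).round(),rect("top",c,.024))
wh=((S<30)&(V>180));wh[:,:130]=0;wh[:,260:]=0
for c in blobs(wh):print("white",c[:,0].mean(0).round(),rect("top",c,.095), rect("top",c,.042))
b=((H>150)&(H<178)&(S>50)&(V>150));b[:,:185]=0;b[:,225:]=0;b[:230]=0;b[260:]=0
for c in blobs(b,50):print("button",rect("top",c,.11))
for nm,uv,z in[("stand L",(357,254),.024),("bottle",(328,150),.1),("cream",(204,377),.042),("powder",(433,379),.05)]:print(nm,ray("top",uv,z))
cv2.imwrite("pics/crop.png",cv2.resize(im[200:310,130:420],None,fx=2.7,fy=2.7,interpolation=cv2.INTER_CUBIC))
E
```

```text
(430, 150) [168  39 211]
(375, 240) [168  38 212]
(484, 288) [168  37 212]
(220, 230) [ 41   9 225]
(203, 243) [169  55 230]
pink [483. 316.] (444, -340, array([ 99., 158.]), 87.2)
pink [356. 253.] (572, -93, array([ 96., 159.]), 16.8)
pink [407. 160.] (774, -207, array([ 96., 161.]), 0.9)
white [201. 377.] (336, 197, array([47., 46.]), 46.3) (334, 210, array([50., 49.]), 46.3)
white [189. 246.] (579, 229, array([162., 186.]), 83.7) (591, 243, array([172., 196.]), 83.7)
button (578, 205, array([27., 26.]), 2.1)
stand L [[ 0.57023841 -0.09456547  0.024     ]]
bottle [[ 0.76541054 -0.03813068  0.1       ]]
cream [[0.33362709 0.20352406 0.042     ]]
powder [[ 0.32334327 -0.22789123  0.05      ]]
```

View pics/crop.png

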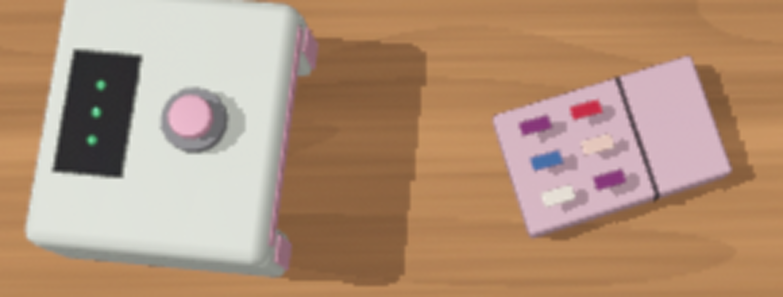

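Of the three candidates, (357,254) has the largest y (-0.093, against -0.207 and -0.340), so it is the leftmost. The crop confirms it is a pink stand with a black line and six tips facing the lamp. Next I'll work out the lamp axis and a side push that squares the stand up.

```bash
cat >> h.py <<'E'
def go(xyz,yaw):
    o=telemetry.get_obs();y0=o["ee_rot"][2];a=np.radians(y0)
    d=np.array(xyz)-o["position"];X=np.array([np.cos(a),np.sin(a)]);Y=np.array([np.sin(a),-np.cos(a)])
    dy=(yaw-y0+180)%360-180
    print("pos",o["position"].round(4),"yaw",round(y0,1),"shares tx %.3f ty %.3f tz %.3f roll %.3f"%(d[:2]@X/.15,d[:2]@Y/.15,-d[2]/.15,-dy/30))
def stand(f,near):
    H,S,V=cv2.split(cv2.cvtColor(f,cv2.COLOR_RGB2HSV));m=(H>150)&(H<178)&(S>28)&(S<110)&(V>140)
    for c in blobs(m,1000):
        p=ray("top",c[:,0],.024)[:,:2]*1000
        b=cv2.boxPoints(cv2.minAreaRect(p.astype(np.float32)));ce=b.mean(0)
        if np.linalg.norm(ce-near)>60:continue
        e=[b[1]-b[0],b[2]-b[1]];L=max(e,key=np.linalg.norm);L=L*np.sign(L[1])
        return ce,np.degrees(np.arctan2(L[1],L[0])),[np.linalg.norm(x) for x in e]
E
python3 - <<'E'
from h import *
im=cv2.imread("pics/top0.png");f=im[:,:,::-1].copy()
print(stand(f,(572,-93)))
H,S,V=cv2.split(cv2.cvtColor(im,cv2.COLOR_BGR2HSV))
wh=((S<30)&(V>180));wh[:,:130]=0;wh[:,260:]=0
c=max(blobs(wh),key=cv2.contourArea)
p=ray("top",c[:,0],.095)[:,:2]*1000
print(cv2.boxPoints(cv2.minAreaRect(p.astype(np.float32))))
# side edges: fit lines to mid portions
u=c[:,0]
for nm,s in(("top",(u[:,0]>170)&(u[:,0]<225)&(u[:,1]<230)),("bot",(u[:,0]>160)&(u[:,0]<220)&(u[:,1]>270)),("back",(u[:,1]>215)&(u[:,1]<280)&(u[:,0]<170)),("front",(u[:,1]>215)&(u[:,1]<280)&(u[:,0]>220))):
    l=cv2.fitLine(p[s].astype(np.float32),cv2.DIST_HUBER,0,.01,.01).ravel();print(nm,np.degrees(np.arctan2(l[1],l[0])),l[2:])
q=ray("top",[(244,217),(235,293)],.05)*1000;print("pillars",q,q.mean(0))
# pillars pink blobs
b=((H>150)&(H<178)&(S>40)&(V>100));b[:,:228]=0;b[:,255:]=0;b[:195]=0;b[305:]=0
n,_,st,ce=cv2.connectedComponentsWithStats(b.astype(np.uint8));print(st,ce)
E
```

```text
(array([571.6148  , -92.765396], dtype=float32), np.float32(106.81185), [np.float32(159.13225), np.float32(96.37316)])
[[477.9729  158.43509]
 [662.63184 138.15836]
 [680.3683  299.68304]
 [495.70935 319.95978]]
top 83.48029 [670.1215  214.81598]
bot 83.75644 [485.96768 223.394  ]
back -6.176352 [585.1271 309.1447]
front -6.222585 [571.9982  149.04303]
pillars [[644.52903758 132.90257277  50.        ]
 [491.0472501  147.37828517  50.        ]] [567.78814384 140.14042897  50.        ]
[[     0      0    640    480 306934]
 [   230    210     17     90    266]] [[319.5716571  239.48856106]
 [236.81578947 252.69924812]]
```

```bash
python3 -c "
from h import *
go((.664,-.107,.20),196.8)"
```

```text
pos [0.2011 0.5912 0.238 ] yaw 161.2 shares tx -4.420 ty -3.413 tz 0.253 roll -1.186
```

```bash

python3 -m pendant '[{"jaw":-0.43,"tx":-0.25,"ty":-0.2},{"jaw":-0.43,"tx":-0.57,"ty":-0.44},{"jaw":-0.43,"tx":-0.88,"ty":-0.68},{"jaw":-0.43,"tx":-0.88,"ty":-0.68}]'
python3 -m pendant '[{"jaw":-0.43,"tx":-0.28,"ty":-0.21},{"jaw":-0.43,"tx":-0.58,"ty":-0.44},{"jaw":-0.43,"tx":-0.88,"ty":-0.68}]'
python3 -m pendant '[{"jaw":-0.43,"tx":-0.28,"ty":-0.21},{"jaw":-0.43,"tx":-0.58,"ty":-0.44},{"jaw":-0.43,"tx":-0.88,"ty":-0.68}]'
python3 -m pendant '[{"jaw":-0.43,"tx":-0.28,"ty":-0.21},{"jaw":-0.43,"tx":-0.58,"ty":-0.44},{"jaw":-0.43,"tx":-0.88,"ty":-0.68}]'
python3 -m pendant '[{"jaw":-0.43,"tx":-0.3,"ty":-0.23},{"jaw":-0.43,"tx":-0.6,"ty":-0.46},{"jaw":-0.43,"tx":-0.88,"ty":-0.68}]'
python3 -m pendant '[{"jaw":-0.43,"roll":-0.3},{"jaw":-0.43,"roll":-0.65},{"jaw":-0.43,"roll":-1},{"jaw":-0.43,"roll":-1}]'
python3 -c "
from h import *
go((.664,-.107,.05),196.8);print(telemetry.get_obs()['qpos'].round(),telemetry.get_obs()['gripper_width'])"
```

```text
pos [0.2011 0.5912 0.238 ] yaw 161.2 shares tx -4.420 ty -3.413 tz 1.253 roll -1.186
[-69.  40. -11.  90.   9.  52. -12.] 0.08792216941549656invalid input at $[0]: expected keys jaw, tx, ty, tz, roll
invalid input at $[0]: expected keys jaw, tx, ty, tz, roll
invalid input at $[0]: expected keys jaw, tx, ty, tz, roll
invalid input at $[0]: expected keys jaw, tx, ty, tz, roll
invalid input at $[0]: expected keys jaw, tx, ty, tz, roll
invalid input at $[0]: expected keys jaw, tx, ty, tz, roll
```

All keys are required in every row.

```bash

python3 -m pendant '[{"jaw":-0.43,"tx":-0.25,"ty":-0.2,"tz":0,"roll":0},{"jaw":-0.43,"tx":-0.57,"ty":-0.44,"tz":0,"roll":0},{"jaw":-0.43,"tx":-0.88,"ty":-0.68,"tz":0,"roll":0}]'
python3 -m pendant '[{"jaw":-0.43,"tx":-0.28,"ty":-0.21,"tz":0,"roll":0},{"jaw":-0.43,"tx":-0.58,"ty":-0.44,"tz":0,"roll":0},{"jaw":-0.43,"tx":-0.88,"ty":-0.68,"tz":0,"roll":0}]'
python3 -m pendant '[{"jaw":-0.43,"tx":-0.28,"ty":-0.21,"tz":0,"roll":0},{"jaw":-0.43,"tx":-0.58,"ty":-0.44,"tz":0,"roll":0},{"jaw":-0.43,"tx":-0.88,"ty":-0.68,"tz":0,"roll":0}]'
python3 -m pendant '[{"jaw":-0.43,"tx":-0.28,"ty":-0.21,"tz":0,"roll":0},{"jaw":-0.43,"tx":-0.58,"ty":-0.44,"tz":0,"roll":0},{"jaw":-0.43,"tx":-0.88,"ty":-0.68,"tz":0,"roll":0}]'
python3 -m pendant '[{"jaw":-0.43,"tx":-0.3,"ty":-0.23,"tz":0,"roll":0},{"jaw":-0.43,"tx":-0.6,"ty":-0.46,"tz":0,"roll":0},{"jaw":-0.43,"tx":-0.88,"ty":-0.68,"tz":0,"roll":0}]'
python3 -m pendant '[{"jaw":-0.43,"tx":0,"ty":0,"tz":0,"roll":-0.3},{"jaw":-0.43,"tx":0,"ty":0,"tz":0,"roll":-0.65},{"jaw":-0.43,"tx":0,"ty":0,"tz":0,"roll":-1},{"jaw":-0.43,"tx":0,"ty":0,"tz":0,"roll":-1}]'
python3 -c "
from h import *
go((.664,-.107,.05),196.8);print(telemetry.get_obs()['qpos'].round(),telemetry.get_obs()['gripper_width'])"
```

```text
time_s: 0.48
position: [0.2942, 0.451, 0.2384]
ee_rot: [-180.0, 0.0, 161.2]
force: [1.0, 0.2, 0.2]
gripper_width: 0.0604
grip_force: 0.0
time_s: 0.85
position: [0.3863, 0.312, 0.2385]
ee_rot: [-180.0, -0.0, 161.2]
force: [0.6, 0.5, 0.6]
gripper_width: 0.0299
grip_force: 0.0
time_s: 1.23
position: [0.4784, 0.1731, 0.2386]
ee_rot: [180.0, -0.0, 161.2]
force: [1.2, 0.1, 0.2]
gripper_width: 0.0252
grip_force: 0.0
time_s: 1.6
position: [0.5704, 0.034, 0.2385]
ee_rot: [180.0, -0.0, 161.2]
force: [1.0, 0.1, -0.1]
gripper_width: 0.025
grip_force: 0.0
time_s: 1.98
position: [0.6624, -0.1055, 0.2382]
ee_rot: [-180.0, -0.0, 161.2]
force: [0.2, 0.8, 1.0]
gripper_width: 0.0249
grip_force: 0.0
time_s: 2.48
position: [0.6615, -0.1038, 0.2381]
ee_rot: [179.9, -0.1, -168.9]
force: [-0.0, -0.3, 0.2]
gripper_width: 0.0256
grip_force: 0.0
pos [ 0.6615 -0.1038  0.2381] yaw -168.9 shares tx -0.012 ty -0.024 tz 1.254 roll -0.190
[ 17.  44. -24.  81.  19.  59.  90.] 0.025589486424095285
```

```bash

python3 -m pendant '[{"jaw":-0.43,"tx":-0.01,"ty":-0.02,"tz":0.3,"roll":-0.19},{"jaw":-0.43,"tx":-0.01,"ty":-0.02,"tz":0.65,"roll":-0.19},{"jaw":-0.43,"tx":-0.01,"ty":-0.02,"tz":1,"roll":-0.19}]'
python3 -m pendant '[{"jaw":-0.43,"tx":0,"ty":0,"tz":0.2,"roll":0},{"jaw":-0.43,"tx":0,"ty":0,"tz":0.4,"roll":0},{"jaw":-0.43,"tx":0,"ty":0,"tz":0.53,"roll":0},{"jaw":-0.43,"tx":0,"ty":0,"tz":0.53,"roll":0}]'
python3 - <<'E'
from h import *
f=cams.grab_frame("wrist");cv2.imwrite("pics/w1.png",f[:,:,::-1])
go((.638,-.1155,.008),196.8)
# arc poses about COR
C=np.array([.5511,-.0248]);o=telemetry.get_obs();y0=np.radians(o["ee_rot"][2]);X=np.array([np.cos(y0),np.sin(y0)]);Y=np.array([np.sin(y0),-np.cos(y0)])
S=np.array([.638,-.1155])
for k in range(1,6):
    t=-np.radians(23.1*k/5);R=np.array([[np.cos(t),-np.sin(t)],[np.sin(t),np.cos(t)]]);d=R@(S-C)+C-S
    print(k,"from contact: tx %.3f ty %.3f roll %.3f"%(d@X/.15,d@Y/.15,23.1*k/150), d+S)
E
```

```text
time_s: 2.85
position: [0.664, -0.1065, 0.0873]
ee_rot: [-180.0, 0.0, -163.3]
force: [-0.2, -0.7, 0.3]
gripper_width: 0.0254
grip_force: 0.0
time_s: 3.35
position: [0.6629, -0.1061, 0.0079]
ee_rot: [180.0, -0.2, -163.1]
force: [-0.5, 0.7, 0.3]
gripper_width: 0.0252
grip_force: 0.0
pos [ 0.6639 -0.1061  0.0092] yaw -163.1 shares tx 0.184 ty -0.010 tz 0.008 roll 0.002
1 from contact: tx 0.061 ty -0.028 roll 0.154 [ 0.63041205 -0.12220482]
2 from contact: tx 0.125 ty -0.051 roll 0.308 [ 0.62230869 -0.12827667]
3 from contact: tx 0.190 ty -0.069 roll 0.462 [ 0.6137426 -0.1336761]
4 from contact: tx 0.256 ty -0.082 roll 0.616 [ 0.60476944 -0.138368  ]
5 from contact: tx 0.323 ty -0.089 roll 0.770 [ 0.59544751 -0.14232191]
```

View pics/w1.png

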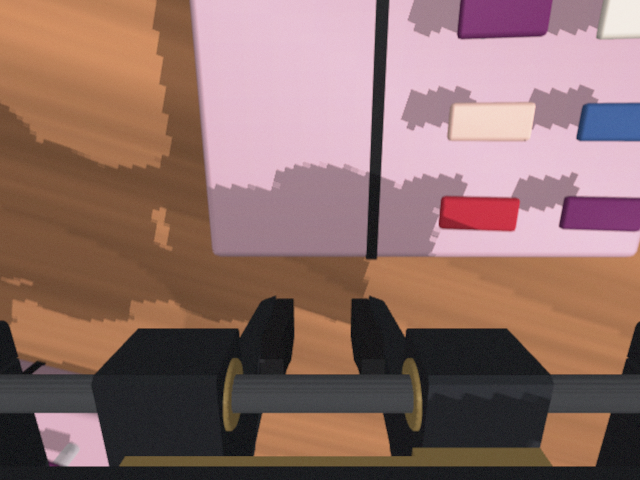

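The wrist view shows the fingers at cols 240–405 beside the tail half. The black line is at col 375 and the tips are clear of the fingers (the closest is at row 215, the stand edge at row 255). I'll make contact and then push along the arc.

```bash

python3 -m pendant '[{"jaw":-0.43,"tx":0.08,"ty":-0.01,"tz":0.01,"roll":0},{"jaw":-0.43,"tx":0.14,"ty":-0.01,"tz":0.01,"roll":0},{"jaw":-0.43,"tx":0.18,"ty":-0.01,"tz":0.01,"roll":0},{"jaw":-0.43,"tx":0.18,"ty":-0.01,"tz":0.01,"roll":0}]'
python3 -m pendant '[{"jaw":-0.43,"tx":0.06,"ty":-0.03,"tz":0,"roll":0.15},{"jaw":-0.43,"tx":0.125,"ty":-0.05,"tz":0,"roll":0.31},{"jaw":-0.43,"tx":0.19,"ty":-0.07,"tz":0,"roll":0.46},{"jaw":-0.43,"tx":0.255,"ty":-0.08,"tz":0,"roll":0.62},{"jaw":-0.43,"tx":0.323,"ty":-0.09,"tz":0,"roll":0.77}]'
python3 -m pendant '[{"jaw":-0.43,"tx":0,"ty":0,"tz":0,"roll":0},{"jaw":-0.43,"tx":-0.15,"ty":0,"tz":0,"roll":0},{"jaw":-0.43,"tx":-0.3,"ty":0,"tz":0,"roll":0},{"jaw":-0.43,"tx":-0.3,"ty":0,"tz":-0.3,"roll":0},{"jaw":-0.43,"tx":-0.3,"ty":0,"tz":-0.7,"roll":0}]'
python3 -m pendant '[{"jaw":0.1,"tx":-0.3,"ty":-0.3,"tz":0,"roll":0.2},{"jaw":0.1,"tx":-0.4,"ty":-0.6,"tz":0,"roll":0.5},{"jaw":0.1,"tx":-0.4,"ty":-1,"tz":0,"roll":1},{"jaw":0.1,"tx":-0.4,"ty":-1,"tz":0,"roll":1}]'
python3 - <<'E'
from h import *
f=cams.grab_frame("top");cv2.imwrite("pics/top1.png",f[:,:,::-1])
s=stand(f,(545,-90));print(s)
ce=s[0];print("lateral(+x)",(ce[0]-(578+(ce[1]-219)*.1104))*.994)
E
```

```text
time_s: 3.9
position: [0.6383, -0.1159, 0.0082]
ee_rot: [-180.0, 0.0, -163.1]
force: [0.6, -0.3, -0.4]
gripper_width: 0.0252
grip_force: 0.0
time_s: 4.53
position: [0.5973, -0.1424, 0.0082]
ee_rot: [180.0, 0.2, 173.7]
force: [1.7, -0.3, -0.3]
gripper_width: 0.0255
grip_force: 0.8
time_s: 5.15
position: [0.6397, -0.1467, 0.112]
ee_rot: [180.0, -0.3, 174.0]
force: [0.6, -0.6, 1.3]
gripper_width: 0.0252
grip_force: 0.0
time_s: 5.65
position: [0.6816, -0.3117, 0.1121]
ee_rot: [-179.6, 0.1, 143.2]
force: [-0.1, 0.1, 0.2]
gripper_width: 0.0484
grip_force: 0.0
(array([539.66223, -95.47235], dtype=float32), np.float32(82.857216), [np.float32(96.49889), np.float32(158.18182)])
lateral(+x) -3.5982752
```

View pics/top1.png

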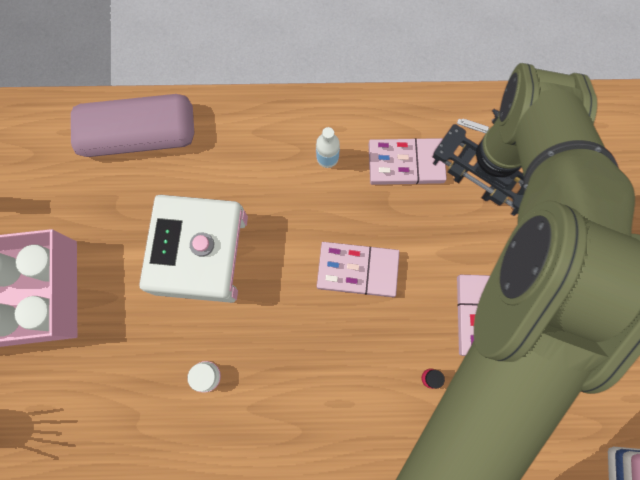

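The stand is now square: yaw 82.9° against the lamp's 83.7°, and about 4 mm off the lamp's axis. In the picture it is at (358,269), with its tips facing the lamp. Next I'll go behind the tail.

```bash

python3 -m pendant '[{"jaw":0.1,"tx":0,"ty":0,"tz":0,"roll":0.33},{"jaw":0.1,"tx":0,"ty":0,"tz":0,"roll":0.66},{"jaw":0.1,"tx":0,"ty":0,"tz":0,"roll":1},{"jaw":0.1,"tx":0,"ty":0,"tz":0,"roll":1}]'
python3 -m pendant '[{"jaw":0.1,"tx":0,"ty":0,"tz":0,"roll":0.33},{"jaw":0.1,"tx":0,"ty":0,"tz":0,"roll":0.66},{"jaw":0.1,"tx":0,"ty":0,"tz":0,"roll":1},{"jaw":0.1,"tx":0,"ty":0,"tz":0,"roll":1}]'
python3 -c "
from h import *
go((.526,-.207,.008),83)"
```

```text
time_s: 6.2
position: [0.6847, -0.3011, 0.1124]
ee_rot: [-180.0, -0.1, 114.1]
force: [-0.5, 0.5, 0.4]
gripper_width: 0.048
grip_force: 0.0
time_s: 6.7
position: [0.6845, -0.3019, 0.1124]
ee_rot: [-180.0, -0.0, 84.2]
force: [0.4, 0.4, 0.9]
gripper_width: 0.0486
grip_force: 0.0
pos [ 0.6845 -0.3019  0.1124] yaw 84.2 shares tx 0.523 ty -1.115 tz 0.696 roll 0.040
```

```bash

python3 -m pendant '[{"jaw":0.1,"tx":0.05,"ty":-0.35,"tz":0,"roll":0.04},{"jaw":0.1,"tx":0.1,"ty":-0.7,"tz":0,"roll":0.04},{"jaw":0.1,"tx":0.2,"ty":-1,"tz":0,"roll":0.04},{"jaw":0.1,"tx":0.2,"ty":-1,"tz":0,"roll":0.04}]'
python3 -m pendant '[{"jaw":0.1,"tx":0.15,"ty":-0.1,"tz":0,"roll":0},{"jaw":0.1,"tx":0.33,"ty":-0.1,"tz":0.1,"roll":0},{"jaw":0.1,"tx":0.33,"ty":-0.1,"tz":0.4,"roll":0},{"jaw":0.1,"tx":0.33,"ty":-0.1,"tz":0.69,"roll":0},{"jaw":0.1,"tx":0.33,"ty":-0.1,"tz":0.69,"roll":0}]'
python3 -c "
from h import *
go((.562,.076,.008),83)"
```

```text
time_s: 7.2
position: [0.5336, -0.2546, 0.1124]
ee_rot: [-179.6, -0.2, 83.0]
force: [0.8, -0.2, -1.0]
gripper_width: 0.0485
grip_force: 0.0
time_s: 7.82
position: [0.5292, -0.2048, 0.0066]
ee_rot: [-179.8, -0.1, 82.9]
force: [-0.4, 0.4, -0.0]
gripper_width: 0.0482
grip_force: 0.0
pos [ 0.5292 -0.2048  0.0066] yaw 82.9 shares tx 1.885 ty -0.015 tz -0.009 roll -0.004
```

```bash

python3 -m pendant '[{"jaw":0.1,"tx":0.1,"ty":0,"tz":-0.01,"roll":0},{"jaw":0.1,"tx":0.2,"ty":0,"tz":-0.01,"roll":0},{"jaw":0.1,"tx":0.32,"ty":0,"tz":-0.01,"roll":0},{"jaw":0.1,"tx":0.44,"ty":0,"tz":-0.01,"roll":0},{"jaw":0.1,"tx":0.56,"ty":0,"tz":-0.01,"roll":0}]'
python3 -m pendant '[{"jaw":0.1,"tx":0.12,"ty":0,"tz":0,"roll":0},{"jaw":0.1,"tx":0.24,"ty":0,"tz":0,"roll":0},{"jaw":0.1,"tx":0.34,"ty":0,"tz":0,"roll":0},{"jaw":0.1,"tx":0.42,"ty":0,"tz":0,"roll":0},{"jaw":0.1,"tx":0.42,"ty":0,"tz":0,"roll":0}]'
python3 - <<'E'
from h import *
f=cams.grab_frame("top");cv2.imwrite("pics/top2.png",f[:,:,::-1])
g=cams.grab_frame("side");cv2.imwrite("pics/side2.png",g[:,:,::-1])
print(stand(f,(555,30)));go((.562,.076,.008),83)
E
```

```text
time_s: 8.45
position: [0.5412, -0.1219, 0.0113]
ee_rot: [179.9, 0.0, 82.6]
force: [-0.6, -4.5, 3.9]
gripper_width: 0.0486
grip_force: 2.3
time_s: 9.07
position: [0.5488, -0.0574, 0.0103]
ee_rot: [-179.9, -0.1, 82.8]
force: [-0.3, 0.2, 0.7]
gripper_width: 0.049
grip_force: 0.0
None
pos [ 0.5485 -0.0588  0.0103] yaw 82.7 shares tx 0.903 ty -0.025 tz 0.015 roll -0.011
```

View pics/top2.png

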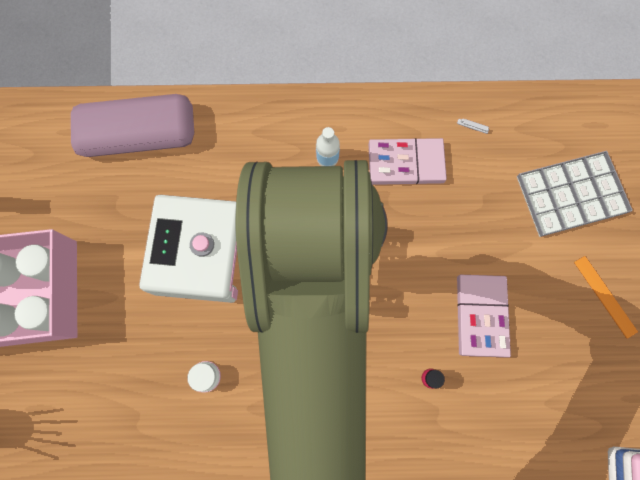

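The arm hides the stand in the top view, so I'll use the side view.

View pics/side2.png

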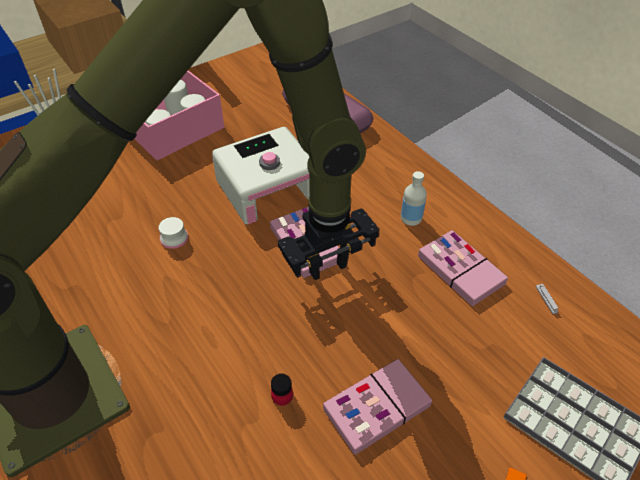

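```bash
python3 - <<'E'
from h import *
g=cv2.imread("pics/side2.png")
print(ray("side",(270,222),.024)*1000, "pillar foot L outer/inner",ray("side",[(247,222),(258,216)],0)*1000)
H,S,V=cv2.split(cv2.cvtColor(g,cv2.COLOR_BGR2HSV));m=((H>150)&(H<178)&(S>28)&(S<120)&(V>120)).astype(np.uint8)
cv2.imwrite("pics/sc.png",cv2.resize(g[150:290,200:390],None,fx=4,fy=4,interpolation=cv2.INTER_CUBIC))
E
```

```text
[[517.30554217 113.24889531  24.        ]] pillar foot L outer/inner [[486.91056546 162.82894475   0.        ]
 [516.33182697 164.58807783   0.        ]]
```

View pics/sc.png

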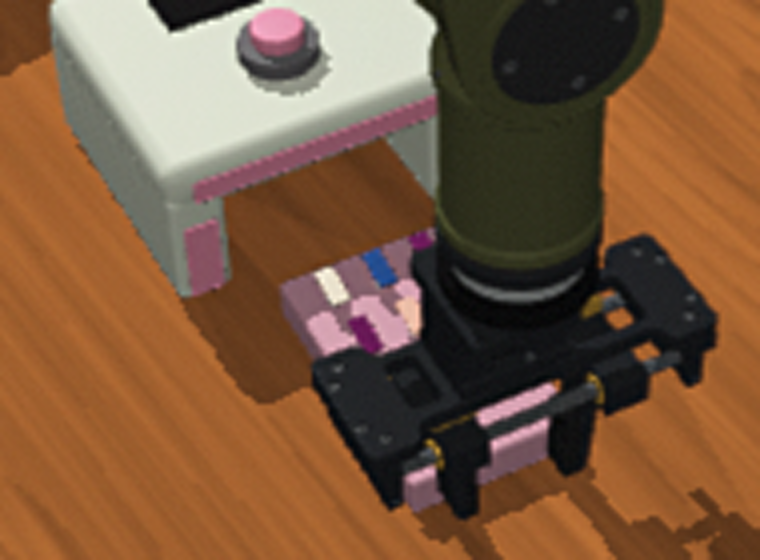

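The nose corner is at crop (283,285), about (0.518, 0.113), and the pillar's inner foot is at crop (228,285). The stand is centred on the mouth with about 13 mm clear, so I'll push on.

```bash

python3 -m pendant '[{"jaw":0.1,"tx":0.08,"ty":0,"tz":0.01,"roll":0},{"jaw":0.1,"tx":0.18,"ty":0,"tz":0.01,"roll":0},{"jaw":0.1,"tx":0.28,"ty":0,"tz":0.01,"roll":0},{"jaw":0.1,"tx":0.38,"ty":0,"tz":0.01,"roll":0},{"jaw":0.1,"tx":0.48,"ty":0,"tz":0.01,"roll":0}]'
python3 -m pendant '[{"jaw":0.1,"tx":0.08,"ty":0,"tz":0,"roll":0},{"jaw":0.1,"tx":0.16,"ty":0,"tz":0,"roll":0},{"jaw":0.1,"tx":0.22,"ty":0,"tz":0,"roll":0},{"jaw":0.1,"tx":0.27,"ty":0,"tz":0,"roll":0},{"jaw":0.1,"tx":0.3,"ty":0,"tz":0,"roll":0}]'
python3 -m pendant '[{"jaw":0.1,"tx":0.02,"ty":0,"tz":0,"roll":0},{"jaw":0.1,"tx":0.03,"ty":0,"tz":0,"roll":0},{"jaw":0.1,"tx":0.04,"ty":0,"tz":0,"roll":0},{"jaw":0.1,"tx":0.05,"ty":0,"tz":0,"roll":0},{"jaw":0.1,"tx":0.06,"ty":0,"tz":0,"roll":0}]'
python3 -c "
from h import *
go((.562,.076,.008),83)"
```

```text
time_s: 9.8
position: [0.5581, 0.0128, 0.0091]
ee_rot: [-180.0, -0.0, 82.7]
force: [0.2, -2.5, -0.4]
gripper_width: 0.0485
grip_force: 1.1
time_s: 10.42
position: [0.5638, 0.0564, 0.0091]
ee_rot: [-180.0, -0.0, 82.6]
force: [-0.2, -0.8, -1.0]
gripper_width: 0.0485
grip_force: 0.7
time_s: 11.05
position: [0.5651, 0.0647, 0.0092]
ee_rot: [180.0, -0.0, 82.6]
force: [-1.0, -1.7, -1.5]
gripper_width: 0.0482
grip_force: 0.7
pos [0.5651 0.0647 0.0092] yaw 82.6 shares tx 0.072 ty -0.030 tz 0.008 roll -0.013
```

Not at the stop yet; I'll creep forward and watch the force.

```bash

python3 -m pendant '[{"jaw":0.1,"tx":0.015,"ty":0,"tz":0,"roll":0},{"jaw":0.1,"tx":0.03,"ty":0,"tz":0,"roll":0},{"jaw":0.1,"tx":0.04,"ty":0,"tz":0,"roll":0}]'
python3 -m pendant '[{"jaw":0.1,"tx":0.015,"ty":0,"tz":0,"roll":0},{"jaw":0.1,"tx":0.03,"ty":0,"tz":0,"roll":0},{"jaw":0.1,"tx":0.03,"ty":0,"tz":0,"roll":0}]'
python3 -m pendant '[{"jaw":0.1,"tx":0.015,"ty":0,"tz":0,"roll":0},{"jaw":0.1,"tx":0.02,"ty":0,"tz":0,"roll":0},{"jaw":0.1,"tx":0.02,"ty":0,"tz":0,"roll":0}]'
```

```text
time_s: 11.42
position: [0.5658, 0.071, 0.0092]
ee_rot: [180.0, -0.0, 82.6]
force: [-0.6, -1.6, -0.9]
gripper_width: 0.0483
grip_force: 0.7
time_s: 11.8
position: [0.5663, 0.0737, 0.0093]
ee_rot: [180.0, 0.1, 82.6]
force: [-0.3, -4.5, -0.3]
gripper_width: 0.0486
grip_force: 2.5
time_s: 12.18
position: [0.5663, 0.0738, 0.0093]
ee_rot: [-180.0, 0.3, 82.5]
force: [-0.6, -10.6, 0.4]
gripper_width: 0.0489
grip_force: 5.0
```

The force rose to 10.6 N with no movement, so the stand is against the stop. I'll back off, rise and check.

```bash

python3 -m pendant '[{"jaw":0.1,"tx":-0.1,"ty":0,"tz":0,"roll":0},{"jaw":0.1,"tx":-0.3,"ty":0,"tz":0,"roll":0},{"jaw":-1,"tx":-0.4,"ty":0,"tz":-0.3,"roll":0},{"jaw":-1,"tx":-0.4,"ty":0,"tz":-0.65,"roll":0},{"jaw":-1,"tx":-0.4,"ty":0,"tz":-1,"roll":0}]'
python3 -m pendant '[{"jaw":-1,"tx":-0.3,"ty":0,"tz":-0.2,"roll":0},{"jaw":-1,"tx":-0.6,"ty":0,"tz":-0.2,"roll":0},{"jaw":-1,"tx":-0.6,"ty":0,"tz":-0.2,"roll":0}]'
python3 - <<'E'
from h import *
f=cams.grab_frame("top");g=cams.grab_frame("side");w=cams.grab_frame("wrist")
a=cv2.resize(g[110:280,190:390],(400,340));b=cv2.resize(w,(400,300));t=cv2.resize(f[180:320,130:330],(400,280))
z=np.zeros((600,800,3),np.uint8);z[:340,:400]=a;z[:300,400:]=b;z[300:580,400:]=t
cv2.imwrite("pics/chk.png",z[:,:,::-1]);go((.578,.205,.15),82.6)
b=cv2.cvtColor(f,cv2.COLOR_RGB2HSV);H,S,V=cv2.split(b);m=((H>150)&(H<178)&(S>50)&(V>150));m[:,:185]=0;m[:,225:]=0;m[:230]=0;m[260:]=0
for c in blobs(m,50):print("button",rect("top",c,.11))
m=((H>150)&(H<178)&(S>35)&(V>150))
H,S,V=cv2.split(cv2.cvtColor(g,cv2.COLOR_RGB2HSV));m=((H>150)&(H<178)&(S>50)&(V>150));m[:,:255]=0;m[:,285:]=0;m[:145]=0;m[170:]=0
for c in blobs(m,50):print("button side",rect("side",c,.11))
E
```

```text
time_s: 12.8
position: [0.559, 0.0193, 0.1608]
ee_rot: [180.0, -0.1, 82.6]
force: [0.5, -0.0, -0.0]
gripper_width: 0.0205
grip_force: 0.0
time_s: 13.18
position: [0.5471, -0.0747, 0.1902]
ee_rot: [179.9, 0.1, 82.2]
force: [-0.1, 0.1, -0.1]
gripper_width: 0.0003
grip_force: 0.0
pos [ 0.5477 -0.0689  0.189 ] yaw 82.7 shares tx 1.837 ty -0.031 tz 0.260 roll 0.004
button (578, 202, array([24., 27.]), 89.1)
button side (581, 210, array([27., 27.]), 0.2)
```

View pics/chk.png

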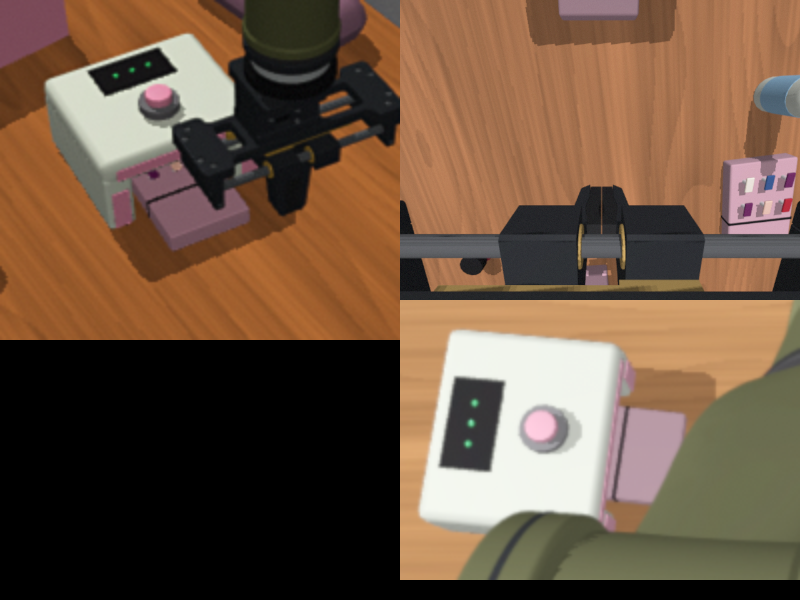

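```bash
python3 - <<'E'
from h import *
d=np.array([.1097,.994]);c=np.array([579,229.])
f=cv2.imread("pics/chk.png")
def al(n,uv,z):
    p=ray(n,uv,z)[:,:2]*1000-c;print(n,uv,z,"along",(p@d).round(1),"lat(+x)",(p@np.array([.994,-.1097])).round(1))
T=lambda x,y:(130+(x-400)/2,180+(y-300)/2)
S=lambda x,y:(190+x/2,110+y/2)
al("top",[T(620,455),T(684,458)],.024)
al("side",[S(148,210),S(200,187),S(172,248),S(132,180)],.024)
al("side",[S(107,226),S(133,218)],0)
al("top",[(242,201),(237,300)],.085)
E
```

```text
top [(240.0, 257.5), (272.0, 259.0)] 0.024 along [ -86.5 -151.6] lat(+x) [-2.9  0.1]
side [(264.0, 215.0), (290.0, 203.5), (276.0, 234.0), (256.0, 200.0)] 0.024 along [ -96.6  -92.3 -159.5  -45.7] lat(+x) [-50.8  14.8 -52.8 -46.3]
side [(243.5, 223.0), (256.5, 219.0)] 0 along [-74.9 -77.7] lat(+x) [-92.3 -62.1]
top [(242, 201), (237, 300)] 0.085 along [ -86.7 -102.6] lat(+x) [ 98.3 -95.1]
```

```bash
python3 - <<'E'
from h import *
f=cams.grab_frame("top");g=cams.grab_frame("side")
a=cv2.resize(g[175:245,235:325],None,fx=6,fy=6,interpolation=cv2.INTER_CUBIC)
b=cv2.resize(f[205:305,222:282],None,fx=4,fy=4,interpolation=cv2.INTER_CUBIC)
z=np.zeros((425,790,3),np.uint8);z[:420,:540]=a;z[:400,545:785]=b
cv2.imwrite("pics/chk2.png",z[:,:,::-1])
E
```

View pics/chk2.png

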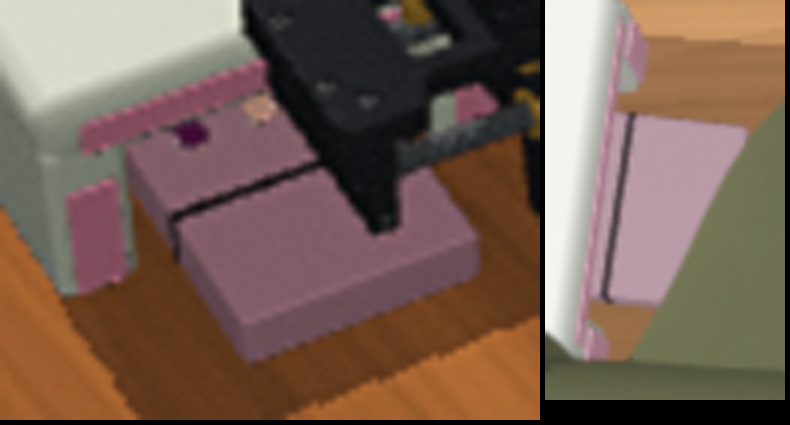

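```bash
python3 - <<'E'
from h import *
d=np.array([.1097,.994]);c=np.array([579,229.]);n=np.array([.994,-.1097])
def al(nm,cam,pts,z):
    p=ray(cam,pts,z)[:,:2]*1000-c;print(nm,"along",(p@d).round(1),"lat",(p@n).round(1))
S=lambda x,y:(235+x/6,175+y/6);T=lambda x,y:(222+(x-545)/4,205+y/4)
al("line foot, tail foot L","side",[S(178,258),S(250,362)],0)
al("line top L, tail top L, tail top R","side",[S(174,216),S(245,325),S(478,238)],.024)
al("pillar foot inner, outer","side",[S(131,276),S(70,295)],0)
al("lamp inner R pillar, pillar foot top view","top",[T(630,88)],0)
al("line T,B / tail T","top",[T(632,115),T(607,300),T(747,130)],.024)
E
```

```text
line foot, tail foot L along [ -83.7 -143.4] lat [-44.9 -44.7]
line top L, tail top L, tail top R along [ -85.5 -146.8 -149.1] lat [-45.6 -47.   46. ]
pillar foot inner, outer along [-83.6 -81.5] lat [-64.  -87.6]
lamp inner R pillar, pillar foot top view along [-80.4] lat [67.1]
line T,B / tail T along [ -87.6  -87.6 -147.3] lat [ 47.1 -49.1  44.8]
```

The line is level with the front face within measuring error (-84 to -87 against about -82), and the stop blocked a 10 N push, so the stand is home. Next is the button, triangulated from both views.

```bash
python3 - <<'E'
from h import *
def cen(fn,r):
    H,S,V=cv2.split(cv2.cvtColor(cv2.imread(fn),cv2.COLOR_BGR2HSV));m=(H>150)&(H<178)&(S>45)&(V>200)
    k=np.zeros_like(m);k[r[0]:r[1],r[2]:r[3]]=1
    c=max(blobs(m&k,30),key=cv2.contourArea);return cv2.minAreaRect(c)[0]
a=cen("pics/top0.png",(230,260,185,225));b=cen("pics/side0.png",(145,170,255,285))
print(a,b)
for z in(.1,.105,.11,.115,.12,.125):print(z,(ray("top",a,z)[0]*1000).round(1),(ray("side",b,z)[0]*1000).round(1))
E
```

```text
(199.5, 242.0) (268.5, 155.5)
0.1 [582.4 208.4 100. ] [587.7 222.6 100. ]
0.105 [581.2 207.2 105. ] [584.7 217.3 105. ]
0.11 [580. 206. 110.] [581.8 212.1 110. ]
0.115 [578.9 204.8 115. ] [578.9 206.8 115. ]
0.12 [577.7 203.5 120. ] [576.  201.6 120. ]
0.125 [576.5 202.3 125. ] [573.1 196.4 125. ]
```

```bash

python3 -m pendant '[{"jaw":-1,"tx":0.3,"ty":0,"tz":0,"roll":0},{"jaw":-1,"tx":0.65,"ty":0,"tz":0,"roll":0},{"jaw":-1,"tx":0.95,"ty":-0.02,"tz":0,"roll":0}]'
python3 -m pendant '[{"jaw":-1,"tx":0.3,"ty":0,"tz":0,"roll":0},{"jaw":-1,"tx":0.65,"ty":0,"tz":0,"roll":0},{"jaw":-1,"tx":0.89,"ty":-0.01,"tz":0,"roll":0},{"jaw":-1,"tx":0.89,"ty":-0.01,"tz":0.15,"roll":0},{"jaw":-1,"tx":0.89,"ty":-0.01,"tz":0.35,"roll":0}]'
python3 -c "
from h import *
go((.578,.205,.125),82.6)"
```

```text
time_s: 13.8
position: [0.5629, 0.0749, 0.1888]
ee_rot: [-180.0, -0.1, 82.8]
force: [-0.4, 0.3, 0.0]
gripper_width: 0.0005
grip_force: 0.0
time_s: 14.42
position: [0.5783, 0.2065, 0.1362]
ee_rot: [179.9, -0.1, 82.8]
force: [-1.2, -1.0, 0.3]
gripper_width: 0.0006
grip_force: 0.0
pos [0.5783 0.2065 0.1362] yaw 82.8 shares tx -0.010 ty -0.001 tz 0.075 roll 0.008
```

```bash

python3 -m pendant '[{"jaw":-1,"tx":-0.01,"ty":0,"tz":0.05,"roll":0},{"jaw":-1,"tx":-0.01,"ty":0,"tz":0.1,"roll":0},{"jaw":-1,"tx":-0.01,"ty":0,"tz":0.13,"roll":0},{"jaw":-1,"tx":-0.01,"ty":0,"tz":0.13,"roll":0}]'
python3 -m pendant '[{"jaw":-1,"tx":0,"ty":0,"tz":0.015,"roll":0},{"jaw":-1,"tx":0,"ty":0,"tz":0.02,"roll":0},{"jaw":-1,"tx":0,"ty":0,"tz":0.02,"roll":0}]'
python3 -m pendant '[{"jaw":-1,"tx":0,"ty":0,"tz":0.015,"roll":0},{"jaw":-1,"tx":0,"ty":0,"tz":0.02,"roll":0},{"jaw":-1,"tx":0,"ty":0,"tz":0.02,"roll":0}]'
```

```text
time_s: 14.92
position: [0.5787, 0.2024, 0.1177]
ee_rot: [180.0, -0.0, 82.6]
force: [0.2, 0.3, -0.1]
gripper_width: 0.0004
grip_force: 0.0
time_s: 15.3
position: [0.5788, 0.2024, 0.1146]
ee_rot: [179.9, -0.0, 82.6]
force: [-0.0, 0.3, 2.2]
gripper_width: 0.0006
grip_force: 1.5
time_s: 15.68
position: [0.5787, 0.2024, 0.1115]
ee_rot: [179.9, -0.0, 82.6]
force: [0.5, 0.2, 4.7]
gripper_width: 0.0004
grip_force: 2.5
```

```bash

python3 -m pendant '[{"jaw":-1,"tx":0,"ty":0,"tz":0.015,"roll":0},{"jaw":-1,"tx":0,"ty":0,"tz":0.025,"roll":0},{"jaw":-1,"tx":0,"ty":0,"tz":0.025,"roll":0}]'
```

```text
time_s: 16.05
position: [0.5788, 0.2024, 0.1111]
ee_rot: [179.9, -0.1, 82.6]
force: [-6.9, -1.6, 28.5]
gripper_width: 0.0004
grip_force: 14.5
```

The button is at its hard stop (28 N, no more travel). I'll release it, move clear and verify the stand.

```bash

python3 -m pendant '[{"jaw":-1,"tx":0,"ty":0,"tz":-0.1,"roll":0},{"jaw":-1,"tx":0,"ty":0,"tz":-0.4,"roll":0},{"jaw":-1,"tx":0,"ty":0,"tz":-0.8,"roll":0},{"jaw":-1,"tx":0,"ty":0,"tz":-0.8,"roll":0}]'
python3 -m pendant '[{"jaw":-1,"tx":0.3,"ty":0,"tz":0,"roll":0},{"jaw":-1,"tx":0.7,"ty":0,"tz":0,"roll":0},{"jaw":-1,"tx":1,"ty":0,"tz":0,"roll":0},{"jaw":-1,"tx":1,"ty":0,"tz":0,"roll":0}]'
python3 - <<'E'
from h import *
f=cams.grab_frame("top")
H,S,V=cv2.split(cv2.cvtColor(f,cv2.COLOR_RGB2HSV));m=(H>150)&(H<178)&(S>28)&(S<110)&(V>140)
m[:,:240]=0;m[:,300:]=0;m[:225]=0;m[288:]=0
d=np.array([.1097,.994]);c0=np.array([579,229.]);n=np.array([.994,-.1097])
for c in blobs(m,200):
    p=ray("top",c[:,0],.024)[:,:2]*1000-c0;a=p@d;print("tail along",np.percentile(a,[0,5]),"lat",(p@n).min(),(p@n).max())
print(telemetry.get_obs()["force"].round(1))
E
```

```text
time_s: 16.55
position: [0.5809, 0.2024, 0.2316]
ee_rot: [179.6, -0.2, 82.6]
force: [-0.2, -1.3, -0.4]
gripper_width: 0.0004
grip_force: 0.0
time_s: 17.05
position: [0.595, 0.3562, 0.2246]
ee_rot: [-179.8, -0.1, 83.0]
force: [-1.0, -0.6, -0.4]
gripper_width: 0.0007
grip_force: 0.0
tail along [-146.43725934 -145.37799636] lat -48.11153856188659 64.8393419565942
[-0.2 -1.3  0.3]
```

The tail is at -146 mm against an expected -145 mm, and the robot is clear of everything.

```bash
python3 -c "
from bench import order
print(order.sign_off())"
```

```text
the job is handed in; nothing more can be done
None
```

I pushed the leftmost stand into the lamp until it was firmly blocked at the stop (tail measured at -146 mm against -145 mm expected), pressed the button to its hard stop, released it and handed the job in; no verdict came back.

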